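Uncover the glue pot and close its heating jacket

TASK

Get the glue pot ready for filling: lift the loose lid off the pot and set it down, not dropped, knob up in the middle of the empty round cork pad. Then swing both hinged halves of the aluminium jacket fully shut around the open pot, so that their front lugs meet. Leave everything else on the bench where it is.

Things in the scene. Friction and masses are not known exactly. Their poses are not given: they have to be found in the camera images.
- heater: pot heater, fixed: dark round base (132 mm wide, 20 tall) with a fixed open steel pot (90 mm wide, wall 4, rim 105 above the bench); behind it (+x) a hinge pillar (72 mm from the pot's axis, 14 wide, 118 tall) and a grey control box (92 to 162 mm behind the axis, 90 wide, 60 tall). Origin: pot's axis at bench level; z up, front is -x, towards the robot at yaw 0
- hinge (a point): top of the hinge pillar, 118 mm above the bench, on the upright hinge axis shared by both jacket halves; its axes are the heater's
- jacket_left (a joint): angle of the left (heater's +y) half of the aluminium jacket, an upright half tube on the pillar: 0 shut on the middle plane, grows outward, stop at 1.25. Shut it lies 49 to 56 mm from the pot's axis, 23 to 112 mm above the bench. Stays where it is left; 1 to 2 N at the lug moves it. It cannot shut while the lid, which overhangs, is on the pot
- jacket_right (a joint): the same for the right (-y side) half, its mirror image
- jacket_left_lug (a point): point on the outer face, to be pushed, of the left half's front lug: an upright plate 5 mm thick jutting 26 mm out from the half's front edge, 30 to 130 mm above the bench. Point: 110 mm up, 148 mm from the hinge axis, 6.5 mm from the lug's tip. The point's y axis points squarely out of that face. Shut, the two lugs meet face to face
- jacket_right_lug (a point): the same for the right half; here the outer face looks along the point's -y axis
- lid: loose round steel lid, knob up. Origin: centre of the underside of its locating disc (74 mm wide, 8 tall, 4 mm play in the pot). Above it a 108 mm wide rim from 8 to 14 mm, a step (80 wide) to 18, a thin stem to 30, and a round black knob 30 mm wide from 30 to 50 mm above the origin. On the pot the origin is 97 mm above the bench. 0.17 to 0.35 kg
- round_pad: round cork pad, 130 mm wide, 8 mm thick, fixed to the bench to the left or right in front of the heater, empty; origin under its centre, at bench level
- square_pad: square cork pad, 120 mm, 8 mm thick, fixed on the other side, with the jar on it; origin under its centre
- jar: bystander: closed amber glass jar, 56 mm wide, 60 mm tall, standing on the square cork pad; origin under its middle
- spool: bystander: small wooden thread spool, 40 mm wide and tall, standing; origin under its middle
- tin: bystander: flat closed steel polish tin, 68 mm wide, 22 mm tall; origin under its middle
- hammer: bystander: hammer lying along the far edge of the bench; origin under its middle
- brush: bystander: brush lying on the far left of the bench; origin under its middle
- awl: bystander: screwdriver-like awl lying on the far right of the bench; origin under its middle
- shoe: bystander: black laced man's shoe, 280 mm long, standing on the right; origin under its middle
Things that resemble listed ones, but are neither listed nor needed, are in the scene too. What is shaped like the round_pad but blue or purple is not meant.

How it is judged:
By the outcome, as a careful person would: the job done as asked, in the order asked, and still so for the second after the job is handed in, with the robot touching nothing.
It also fails if it takes over 58 s, if anything falls off the work surface, if the arm or the gripper's body presses on something with over 40 N, if the wrist force passes 120 N, or if a joint passes its speed limit or range.

ROBOT

A 6-joint arm with a two-finger parallel gripper is mounted at the origin on the work surface. World frame = base frame: x ahead of the robot, y to its left, z up, the work surface at z = 0. Lengths are in m, angles in rad, forces in N, time in s.
With the tool pointing down it reaches from about 0.25 to 0.8 m from the base axis. Payload 3.9 kg.
Tool frame: the origin (TCP) lies on the centre line of the jaws, within the pads' length; the fingertips stand 25 mm ahead of it and the grasp point (between the pads) lies 6 mm ahead of it; y points along the fingers, z is the direction in which the jaws open and shut, and the axes are right-handed (so a half turn about y gives the same grasp; the last joint's range is limited). The gripper opens to 85 mm and grips with 20 to 120 N. Pads are 22 mm wide; open, the fingers measure 114 mm over their backs; the gripper's body (76 mm by 85 mm) begins 54 mm behind the grasp point. The pads swing forward as they close: fully open they stand 13 mm farther back than shut.
Start: joints at [1.228, 0.26, -0.138, 1.173, 0, 1.571], TCP at [0.176, 0.494, 0.256] pointing down, gripper open.
Joint ranges: [-2.78, 2.78], [-0.83, 1.72], [-1.28, 1.37], [-1.9, 2.12], [-1.57, 1.48], [-3.14, 3.14]. Speed limits (rad/s): [2.57, 2.57, 3.14, 3.14, 3.14, 3.14].

INTERFACE

Orientations are given as [roll, pitch, yaw] about the fixed x, y, z axes, in that order (R = Rz(yaw) Ry(pitch) Rx(roll)).
In Python, from workcell import status, imaging, workorder gives the robot as it stands.
- The arm moves only by the tool step_arm, never from a script. Its argument "rows" is a list of rows, each a list of 6 numbers: the shift along the tool's x, y, z in units of 0.5 m (1.0 is 0.5 m), then the turn, a rotation vector about the tool's x, y, z in units of 90 degrees (1.0 is 90 degrees). A call has 1 to 5 rows; each row is the pose to reach, as a shift and turn from the pose commanded when the call began, along the tool's axes at that moment; what a row does not reach only later rows make up. A row lasts 1/8 s, in which the tool goes at most 62.5 mm and 10.7 degrees, less where a joint would pass 70% of its speed; a pose out of reach is approached as far as the arm can. A call with a number of a shift or a turn outside -1 to 1 is refused whole. A call with a gripper value outside its range is refused whole. "fingers" is the finger opening in mm, from 0 to 85.4, set as the call begins (left out, the last holds). The fingers move at their own pace and stop on an object; "grip_force" is the grip in N (left out, the last holds). Time passes only in rows, so rows that repeat a pose let the fingers close. It gives the time, the measured TCP pose, the force and the opening at its end, in the units of the state.
- status.get_state(): the state, without advancing time (a new reading comes with each control period).
- imaging.capture(name): name is "scene" or "top" or "wrist"; returns a dict with "pixels" (384x512x3 uint8, red, green, blue), "fx", "fy", "cx", "cy" (pixels), "k1" (the pictures are not rectified: a ray, as slopes to the right and down, at radius r is drawn at 1 + k1 r^2 times it, then the intrinsics apply), "position" and "orientation" of the camera in the world. Camera axes: x right, y up, looking along -z (the intrinsics and any distortion apply to the point x, -y, -z); pixel columns grow to the right and rows downward; lengths in m; the calibration is good to about 2 mm. A picture is of the moment at which its call begins. There is no depth.
- workorder.hand_in(): hands the job in, once; it reports no verdict.
The state is a dict: "time": time; "qpos": joint angles; "qvel": joint speeds; "joint_torque": joint torques, N m; "ee_pos": TCP position; "tool_rot": TCP orientation; "ft_force": force on the tool from outside, world axes, zero at the start; "torque": the same for the moment, N m; "gripper_width": opening from 0.0 (shut) to 1.0 (fully open).
Only numpy, scipy, OpenCV 4.12 (cv2) and the standard library are available. Lean on these libraries where they do the work, as an engineer would, in place of code of your own. Each camera call takes 0.05 s, during which the arm holds its last target.

## Working session

There is one attempt and no reset: what is moved stays moved. The work goes in short steps, Python scripts to look and compute and a tool call to move; the robot and the scene stay as the last step left them, time stands still between calls to the robot, and variables do not carry over. Pictures are saved under pics/ and viewed, and the job is handed in when it is done.

Besides the shell and the picture viewer there is one more tool, called after "Request:" as name(argument=value, ...) on one line, values as JSON. step_arm: Moves the arm, as the interface text tells. Shifts and turns lie within -1 to 1; 1 stands for 0.5 m of shift or 90 degrees of turn. Its arguments: {"type":"object","properties":{"rows":{"type":"array","items":{"type":"array","items":{"type":"number","minimum":-1,"maximum":1}}},"fingers":{"type":"number"},"grip_force":{"type":"number"}},"required":["rows"]}

```bash
ls; mkdir -p pics
python3 - <<'E'
from workcell import status, imaging
import cv2
print(status.get_state())
for n in ("scene","top","wrist"):
    c=imaging.capture(n)
    cv2.imwrite(f"pics/{n}0.png",cv2.resize(c["pixels"][:,:,::-1],(768,576),interpolation=cv2.INTER_CUBIC))
    print(n,{k:v for k,v in c.items() if k!="pixels"})
E
```

```text
pics
{'time': 0.0, 'qpos': array([ 1.22802322e+00,  2.60675594e-01, -1.39385782e-01,  1.17269201e+00,
        1.00763993e-05,  1.57081202e+00]), 'qvel': array([-0.00177317,  0.0018102 ,  0.00058929, -0.00016296, -0.00012571,
        0.00040522]), 'joint_torque': array([-8.06848384e-04, -4.05678427e+01,  2.53922421e+01,  1.88204180e-02,
       -2.06280697e-04, -6.11939299e-07]), 'ee_pos': array([0.17623572, 0.49385992, 0.25546295]), 'tool_rot': array([-1.57275338e+00,  1.00456621e-05, -3.42788824e-01]), 'ft_force': array([ 0.76073641, -0.05335245,  0.25972826]), 'torque': array([-0.03617261, -0.03056793,  0.00162597]), 'gripper_width': 0.9999852715226165}
scene {'fx': 442.413574063865, 'fy': 442.413574063865, 'cx': 255.13903921157677, 'cy': 189.50422901354167, 'k1': 0.0029349756274267666, 'position': array([ 1.32528283, -0.47995239,  1.3139392 ]), 'orientation': array([0.64380028, 0.01118196, 1.05462098])}
top {'fx': 398.4480151432052, 'fy': 398.4480151432052, 'cx': 259.5675614684429, 'cy': 196.68270210518241, 'k1': -0.06285275553622592, 'position': array([ 0.43641113, -0.04636696,  1.20508869]), 'orientation': array([ 0.08966418, -0.02323971, -1.57699741])}
wrist {'fx': 322.31796029098683, 'fy': 322.31796029098683, 'cx': 255.10404555624766, 'cy': 193.72572386970896, 'k1': -0.06750410014949844, 'position': array([0.11333358, 0.51788972, 0.37237392]), 'orientation': array([-0.27154579,  0.00166952,  1.22834098])}
```

View pics/top0.png

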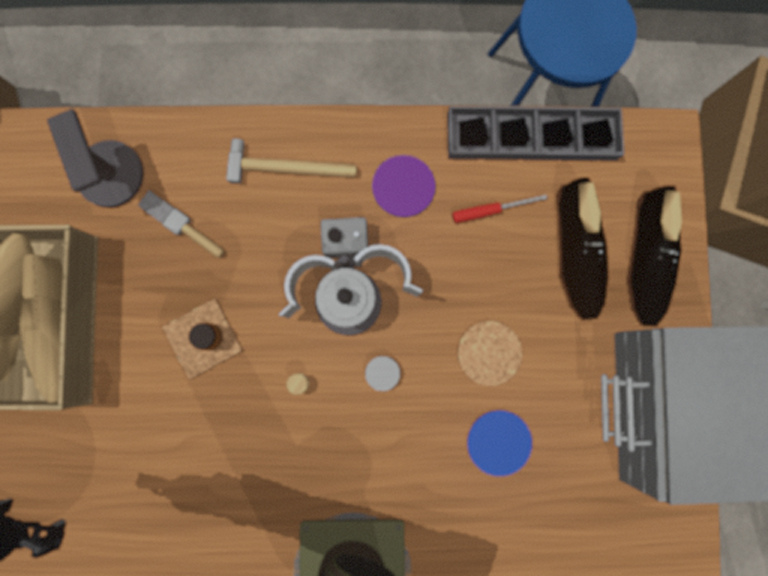

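View pics/scene0.png

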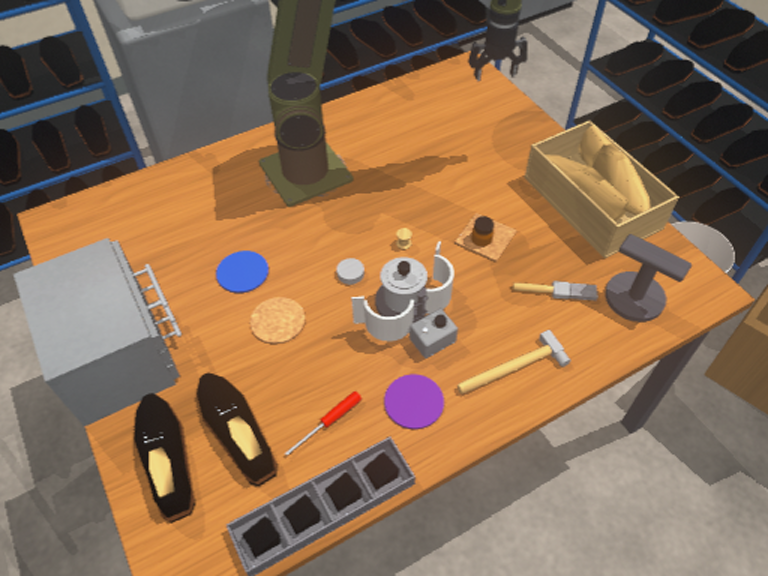

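View pics/wrist0.png

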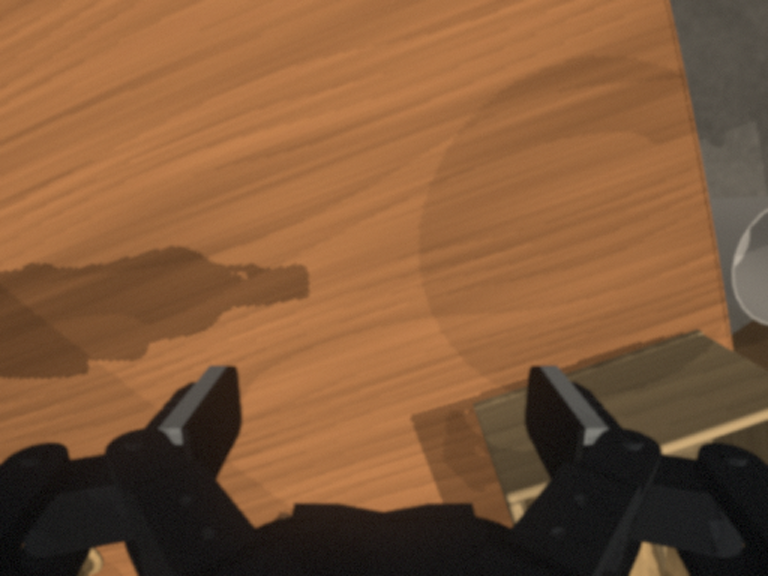

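Top view (768 px wide): the lid knob is near (345,297), the cork round pad at (490,353), the left lug at (289,311) and the right lug at (413,291). The hinge is near (345,262), and the square pad with the jar is at (203,337). Next I'll measure positions.

```bash
cat > h.py <<'E'
import numpy as np, cv2
from scipy.spatial.transform import Rotation as R
from workcell import status, imaging
def rot(o): return R.from_euler('xyz',o).as_matrix()
def proj(c,P):
    P=np.atleast_2d(P); q=(P-c["position"])@rot(c["orientation"])
    x=q[:,0]/-q[:,2]; y=-q[:,1]/-q[:,2]; s=1+c["k1"]*(x*x+y*y)
    return np.c_[c["fx"]*x*s+c["cx"],c["fy"]*y*s+c["cy"]]
def back(c,uv,z):
    uv=np.atleast_2d(np.array(uv,float)); K=np.array([[c["fx"],0,c["cx"]],[0,c["fy"],c["cy"]],[0,0,1]])
    n=cv2.undistortPoints(uv[:,None],K,np.array([c["k1"],0,0,0,0]))[:,0]
    d=np.c_[n[:,0],-n[:,1],-np.ones(len(n))]@rot(c["orientation"]).T
    return c["position"]+d*((z-c["position"][2])/d[:,2])[:,None]
def crop(c,name,u0,v0,u1,v1,pts=None):
    im=c["pixels"][v0:v1,u0:u1,::-1]; s=min(780/(u1-u0),580/(v1-v0))
    im=cv2.resize(im,None,fx=s,fy=s,interpolation=cv2.INTER_CUBIC)
    if pts is not None:
        for u,v in pts: cv2.circle(im,(int((u+.5-u0)*s),int((v+.5-v0)*s)),2,(0,255,0),-1)
    cv2.imwrite("pics/"+name,im); print(name,"scale",s,"origin",u0,v0)
E
python3 - <<'E'
from h import *
c=imaging.capture("top"); crop(c,"t1.png",180,140,290,225)
d=imaging.capture("scene"); crop(d,"s1.png",225,155,315,240)
for n,cc in (("top",c),("scene",d)):
    hsv=cv2.cvtColor(cc["pixels"],cv2.COLOR_RGB2HSV)
    # pad: cork
    u,v=(327,235) if n=="top" else (185,213)
    p=cc["pixels"][v-3:v+4,u-3:u+4].reshape(-1,3).mean(0); print(n,p)
    m=(np.linalg.norm(cc["pixels"].astype(float)-p,axis=2)<55).astype(np.uint8)
    m=cv2.morphologyEx(m,cv2.MORPH_CLOSE,np.ones((3,3)))
    k,l,st,ce=cv2.connectedComponentsWithStats(m); i=l[v,u]; print(st[i],ce[i],back(cc,ce[i],.008))
print(back(c,[[230,198]],.137))
E
```

```text
t1.png scale 6.823529411764706 origin 180 140
s1.png scale 6.823529411764706 origin 225 155
top [181.51020408 145.71428571 108.67346939]
[    0    17   512   367 81610] [258.67637544 203.99043009] [[ 0.5218001  -0.07203675  0.008     ]]
scene [238.36734694 184.02040816 115.2244898 ]
[ 129  173  100   58 1644] [181.49513382 209.06143552] [[ 0.40972106 -0.2803372   0.008     ]]
[[0.52908026 0.00772134 0.137     ]]
```

View pics/t1.png

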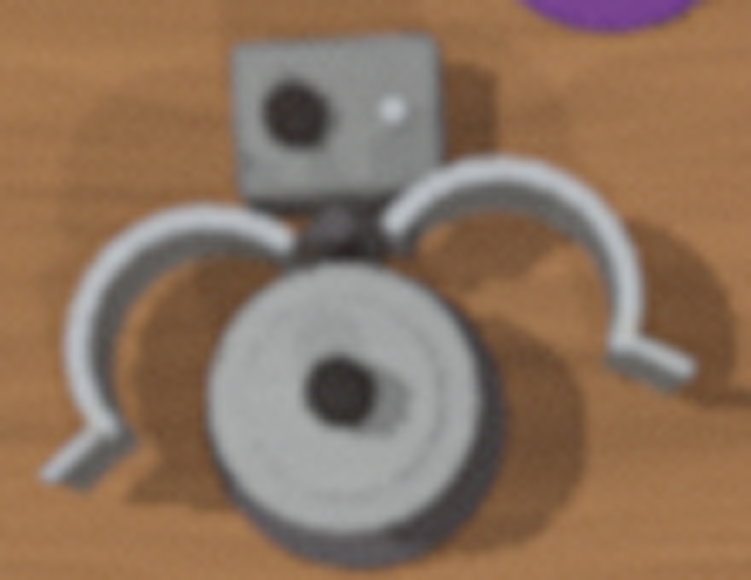

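View pics/s1.png

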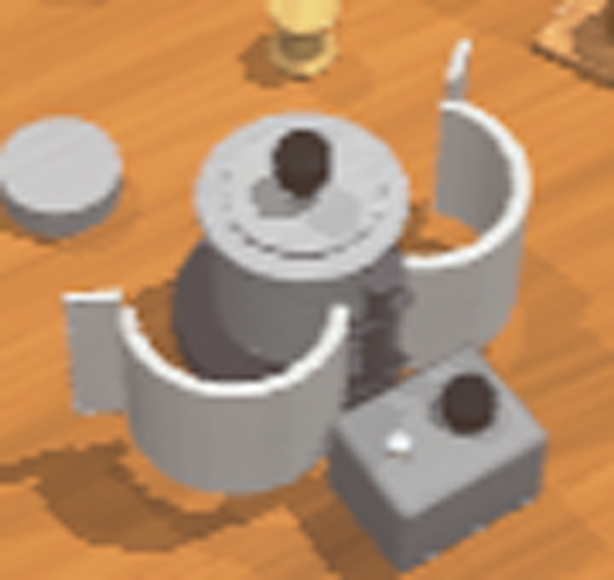

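Run:
```python
from h import *
c=imaging.capture("top"); crop(c,"t2.png",290,200,365,265)
d=imaging.capture("scene"); crop(d,"s2.png",150,185,220,240)
```

```text
t2.png scale 8.923076923076923 origin 290 200
s2.png scale 10.545454545454545 origin 150 185
```

View pics/t2.png

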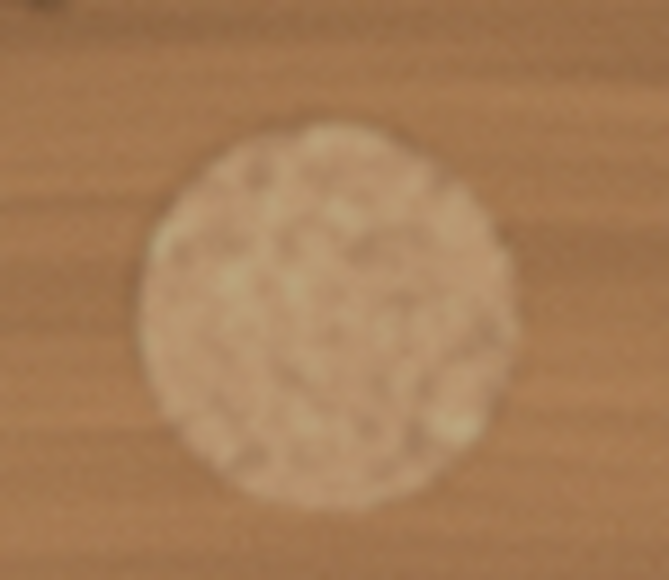

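View pics/s2.png

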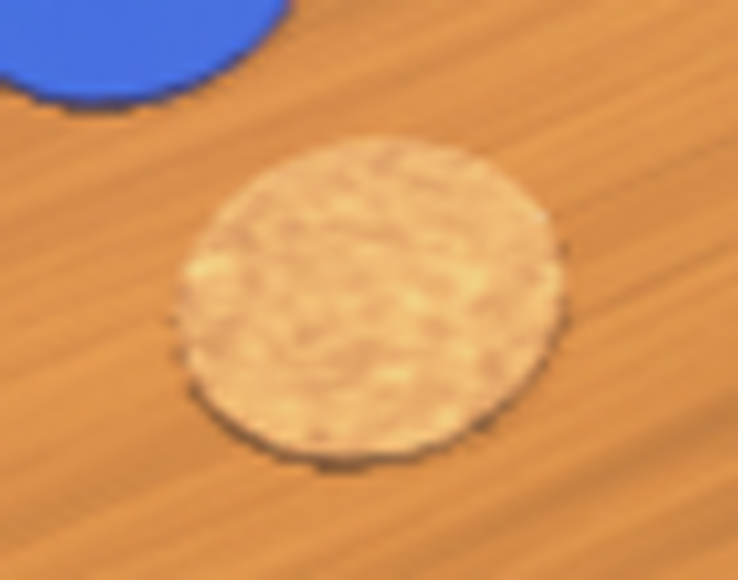

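```bash
cat > fit.py <<'E'
from h import *
from scipy.optimize import least_squares
T=imaging.capture("top"); S=imaging.capture("scene")
print("pad",back(T,[326.37,234.9],.008),back(S,[184.78,212.76],.008))
def w(p,P):
    c,s=np.cos(p[2]),np.sin(p[2]); return np.array([p[0]+c*P[0]-s*P[1],p[1]+s*P[0]+c*P[1],P[2]])
def lug(r,off,z,a,side):  # heater frame; hinge at x=.072; lug points to -x shut; side +1 left
    d=np.array([-np.cos(a),side*np.sin(a)]); n=np.array([np.sin(a),side*np.cos(a)])
    q=np.array([.072,0])+r*d+off*n; return [q[0],q[1],z]
t=lambda x,y:(180+x/6.8235-.5,140+y/6.8235-.5); s=lambda x,y:(225+x/6.8235-.5,155+y/6.8235-.5)
obs=[]
for cam,f,pts in ((T,t,dict(rim=(344,397),knob=(340,389),TL=(235,42),TR=(437,37),BR=(440,190),BL=(240,197),LT=(45,475),LR=(105,432),RT=(690,368),RR=(612,342))),
 (S,s,dict(rim=(302,196),knob=(302,162),BL=(468,350),TL=(547,438),TR=(405,515),BR=(330,437),LT=(462,45),RT=(64,297)))):
    for k,v in pts.items(): obs.append((cam,k,np.array(f(*v))))
def mod(p,k):
    return w(p,{'rim':lambda:[0,0,.111],'knob':lambda:[0,0,.137],'TL':lambda:[.162,.045,.06],'TR':lambda:[.162,-.045,.06],'BL':lambda:[.092,.045,.06],'BR':lambda:[.092,-.045,.06],
     'LT':lambda:lug(.1545,.0025,.13,p[3],1),'LR':lambda:lug(.1285,.0025,.13,p[3],1),'RT':lambda:lug(.1545,.0025,.13,p[4],-1),'RR':lambda:lug(.1285,.0025,.13,p[4],-1)}[k]())
def res(p): return np.concatenate([proj(c,mod(p,k))[0]-o for c,k,o in obs])
r=least_squares(res,[.52,0,0,.8,1.2],loss='soft_l1'); p=r.x; print(p)
for (c,k,o),e in zip(obs,res(p).reshape(-1,2)): print('T' if c is T else 'S',k,e.round(2))
for a,sd in((p[3],1),(p[4],-1)): print(w(p,lug(.148,.005,.11,a,sd)))
print('hinge',w(p,[.072,0,.118]))
for k,z in (('knob',.137),('rim',.111)): print(k,[back(c,o,z)[0].round(4) for c,kk,o in obs if kk==k])
E
python3 fit.py
```

```text
pad [[ 0.42755866 -0.27528604  0.008     ]] [[ 0.43022897 -0.27667299  0.008     ]]
[0.53211708 0.00870925 0.0384825  0.84691741 1.09556877]
T rim [0.21 0.04]
T knob [0.3  0.37]
T TL [-0.44 -1.02]
T TR [ 0.78 -1.52]
T BR [ 1.32 -0.29]
T BL [-0.38 -0.04]
T LT [0.55 0.34]
T LR [-1.22 -0.03]
T RT [0.14 0.22]
T RR [2.87 0.03]
S rim [ 0.05 -0.37]
S knob [ 0.15 -0.08]
S BL [ 0.92 -1.59]
S TL [ 1.22 -0.09]
S TR [-0.13  0.79]
S BR [-0.69 -2.74]
S LT [ 0.34 -1.05]
S RT [ 0.32 -0.26]
[0.5054664  0.12196712 0.11      ]
[ 0.54599158 -0.12474338  0.11      ]
hinge [0.60406378 0.0114793  0.118     ]
knob [array([0.5331, 0.0095, 0.137 ]), array([0.5322, 0.0081, 0.137 ])]
rim [array([0.5322, 0.0093, 0.111 ]), array([0.5334, 0.0078, 0.111 ])]
```

```bash
cat > d.py <<'E'
import sys
from h import *
x,y,z,yaw=map(float,sys.argv[1:5])
s=status.get_state(); Rm=rot(s["tool_rot"]); Rt=rot([-np.pi/2,0,yaw])
sh=Rm.T@(np.array([x,y,z])-s["ee_pos"])/.5; rv=R.from_matrix(Rm.T@Rt).as_rotvec()/(np.pi/2)
print("t",round(s["time"],2),"pos",s["ee_pos"].round(4),"rpy",s["tool_rot"].round(3),"F",s["ft_force"].round(1),"w",round(s["gripper_width"],3))
print(np.r_[sh,rv].round(4).tolist())
E
python3 d.py .5325 .0088 .24 .038
```

```text
t 0.45 pos [0.1765 0.4944 0.2562] rpy [-1.571 -0.    -0.343] F [ 0.2  0.2 -0.3] w 0.997
[0.9971, 0.0326, -0.6753, 0.0001, -0.2424, -0.0]
```

Request:
step_arm(rows=[[0.997,0.032,-0.675,0,-0.242,0],[0.997,0.032,-0.675,0,-0.242,0],[0.997,0.032,-0.675,0,-0.242,0],[0.997,0.032,-0.675,0,-0.242,0],[0.997,0.032,-0.675,0,-0.242,0]], fingers=60, grip_force=40)

```text
time: 1.08
ee_pos: [0.3568, 0.2492, 0.2486]
tool_rot: [-1.57, -0.001, 0.038]
ft_force: [1.5, 0.8, 0.2]
gripper_width: 0.697
```

```bash
python3 d.py .5325 .0088 .24 .038
```

```text
t 1.07 pos [0.3568 0.2492 0.2486] rpy [-1.57e+00 -1.00e-03  3.80e-02] F [1.5 0.8 0.2] w 0.697
[0.333, 0.0172, -0.4937, -0.0005, -0.0001, 0.0007]
```

Request:
step_arm(rows=[[0.333,0.017,-0.494,0,0,0],[0.333,0.017,-0.494,0,0,0],[0.333,0.017,-0.494,0,0,0],[0.333,0.017,-0.494,0,0,0],[0.333,0.017,-0.494,0,0,0]])

```text
time: 1.7
ee_pos: [0.5327, 0.0077, 0.2398]
tool_rot: [-1.571, -0.001, 0.036]
ft_force: [-0.0, -0.7, -0.4]
gripper_width: 0.699
```

```bash
python3 - <<'E'
from h import *
c=imaging.capture("wrist"); cv2.imwrite("pics/w1.png",cv2.resize(c["pixels"][:,:,::-1],(768,576)))
# expected knob pixel
print(proj(c,[[.5325,.0088,.147],[.5325,.0088,.137]])*1.5)
E
python3 d.py .5325 .0088 .146 .038
```

```text
[[382.87641497 308.1634439 ]
 [382.87164667 301.76013699]]
t 1.75 pos [0.5362 0.0037 0.2395] rpy [-1.575 -0.004  0.032] F [ 4.  -3.1 -0. ] w 0.699
[-0.0079, 0.1869, 0.0112, 0.0028, -0.0038, 0.0026]
```

View pics/w1.png

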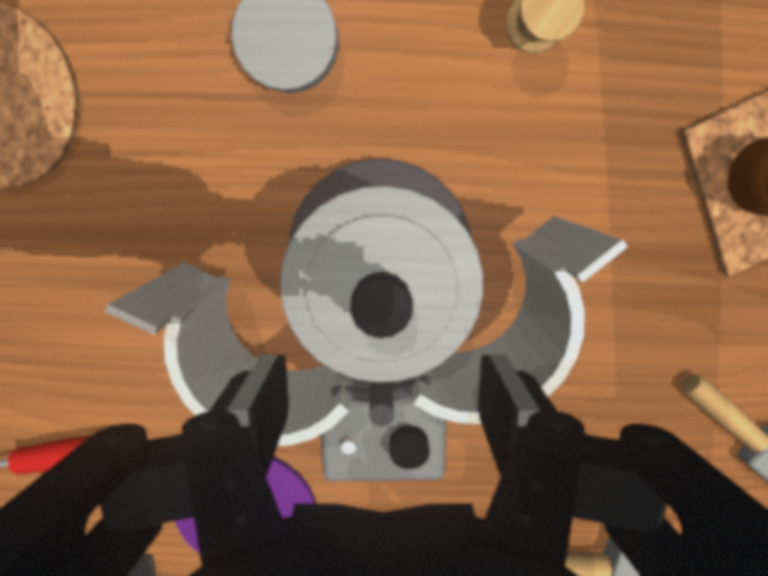

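The wrist view puts the knob at (382,304), as predicted. I'll let the arm settle and then descend.

Request:
step_arm(rows=[[0,0,0,0,0,0],[0,0,0,0,0,0]])

```text
time: 2.0
ee_pos: [0.5305, 0.0108, 0.2397]
tool_rot: [-1.57, 0.001, 0.038]
ft_force: [-0.4, 0.2, -0.1]
gripper_width: 0.707
```

```bash
python3 d.py .5325 .0088 .145 .038
```

```text
t 2.0 pos [0.5305 0.0108 0.2397] rpy [-1.57e+00  1.00e-03  3.80e-02] F [-0.4  0.2 -0.1] w 0.707
[0.004, 0.1895, -0.0042, -0.0003, 0.0001, -0.0006]
```

Request:
step_arm(rows=[[0.004,0.06,-0.004,0,0,0],[0.004,0.12,-0.004,0,0,0],[0.004,0.17,-0.004,0,0,0],[0.004,0.19,-0.004,0,0,0],[0.004,0.19,-0.004,0,0,0]])

```text
time: 2.62
ee_pos: [0.5327, 0.009, 0.1448]
tool_rot: [-1.571, 0.001, 0.039]
ft_force: [-0.2, 0.7, -0.1]
gripper_width: 0.702
```

```bash
python3 d.py .5325 .0088 .145 .038;python3 - <<'E'
from h import *
c=imaging.capture("wrist"); crop(c,"w2.png",120,120,400,330)
E
```

```text
t 2.62 pos [0.5327 0.009  0.1448] rpy [-1.571e+00  1.000e-03  3.900e-02] F [-0.2  0.7 -0.1] w 0.702
[-0.0005, -0.0005, -0.0004, -0.0001, 0.0005, -0.0006]
w2.png scale 2.761904761904762 origin 120 120
```

View pics/w2.png

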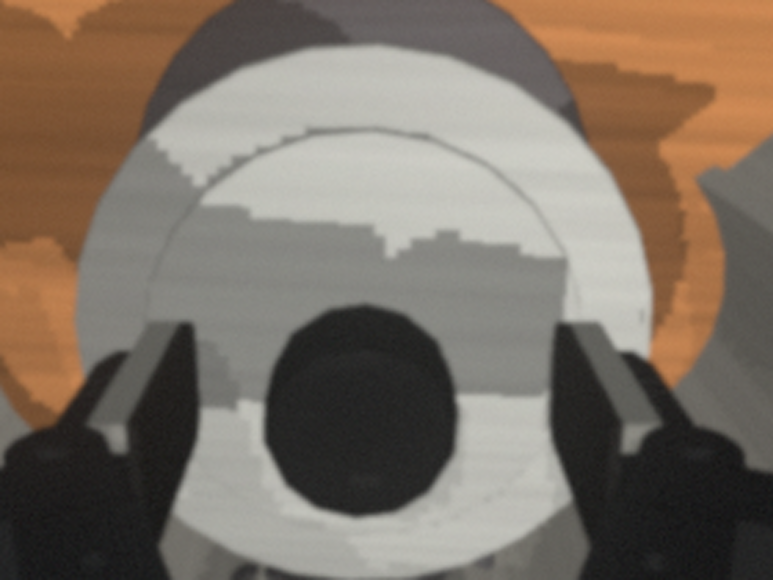

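The knob sits between the pads, about 1–2 mm left of the middle. Closing now.

Request:
step_arm(rows=[[0,0,-0.003,0,0,0],[0,0,-0.003,0,0,0],[0,0,-0.003,0,0,0],[0,0,-0.003,0,0,0],[0,0,-0.003,0,0,0]], fingers=15, grip_force=50)

```text
time: 3.3
ee_pos: [0.5343, 0.0067, 0.1461]
tool_rot: [-1.57, -0.002, 0.037]
ft_force: [-0.6, 0.5, 6.5]
gripper_width: 0.335
```

Request:
step_arm(rows=[[0,0,0,0,0,0],[0,-0.01,0,0,0,0],[0,-0.03,0,0,0,0],[0,-0.07,0,0,0,0],[0,-0.12,0,0,0,0]])

```text
time: 3.92
ee_pos: [0.5327, 0.0065, 0.205]
tool_rot: [-1.571, 0.002, 0.037]
ft_force: [0.0, -0.1, -2.8]
gripper_width: 0.332
```

```bash
python3 d.py .429 -.276 .20 .038;python3 - <<'E'
from h import *
c=imaging.capture("wrist"); crop(c,"w3.png",0,0,512,384)
E
```

```text
t 3.92 pos [0.5327 0.0065 0.205 ] rpy [-1.571  0.002  0.037] F [ 0.  -0.1 -2.8] w 0.332
[-0.2283, 0.0105, -0.5569, 0.0001, -0.0005, -0.0014]
w3.png scale 1.5104166666666667 origin 0 0
```

View pics/w3.png

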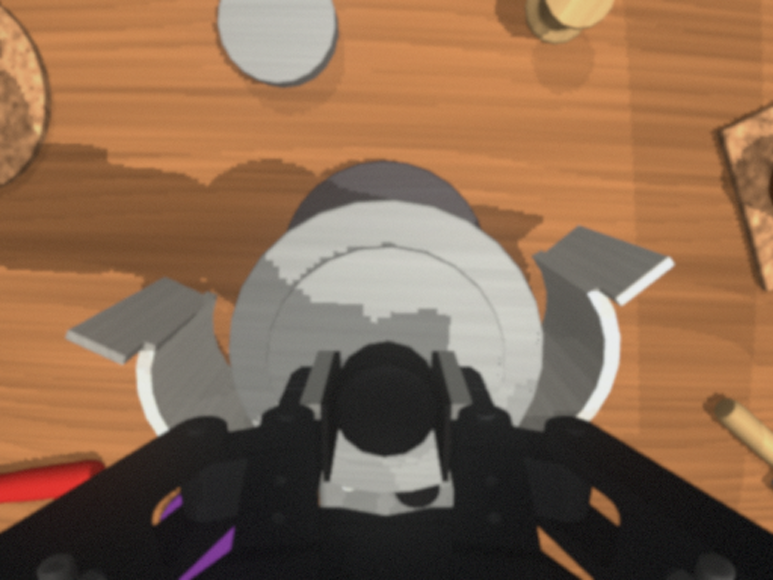

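The lid is held, with its underside above lug height. Carrying it to the pad.

Request:
step_arm(rows=[[-0.025,0,-0.06,0,0,0],[-0.06,0,-0.14,0,0,0],[-0.095,0,-0.23,0,0,0],[-0.13,0.003,-0.32,0,0,0],[-0.165,0.006,-0.4,0,0,0]])

```text
time: 4.6
ee_pos: [0.4577, -0.1978, 0.2016]
tool_rot: [-1.571, 0.0, 0.037]
ft_force: [0.2, -0.1, -3.3]
gripper_width: 0.335
```

```bash
python3 d.py .429 -.276 .20 .038
```

```text
t 4.6 pos [ 0.4577 -0.1978  0.2016] rpy [-1.571  0.     0.037] F [ 0.2 -0.1 -3.3] w 0.335
[-0.0632, 0.0032, -0.1542, 0.0001, -0.0006, -0.0]
```

Request:
step_arm(rows=[[-0.03,0.003,-0.08,0,0,0],[-0.055,0.003,-0.13,0,0,0],[-0.063,0.003,-0.154,0,0,0],[-0.063,0.003,-0.154,0,0,0],[-0.063,0.003,-0.154,0,0,0]])

```text
time: 5.22
ee_pos: [0.4302, -0.2735, 0.2002]
tool_rot: [-1.57, -0.0, 0.038]
ft_force: [0.2, -0.5, -3.5]
gripper_width: 0.328
```

Request:
step_arm(rows=[[0,0.06,0,0,0,0],[0,0.12,0,0,0,0],[0,0.18,0,0,0,0],[0,0.22,0,0,0,0],[0,0.22,0,0,0,0]])

```text
time: 5.85
ee_pos: [0.4291, -0.2725, 0.0889]
tool_rot: [-1.568, 0.003, 0.039]
ft_force: [1.3, 1.0, -2.8]
gripper_width: 0.332
```

```bash
python3 d.py .429 -.276 .057 .038;python3 - <<'E'
from h import *
c=imaging.capture("top"); crop(c,"t3.png",280,190,375,270); crop(imaging.capture("scene"),"s3.png",130,160,240,240)
E
```

```text
t 5.85 pos [ 0.4291 -0.2725  0.0889] rpy [-1.568  0.003  0.039] F [ 1.3  1.  -2.8] w 0.332
[-0.0002, 0.0639, -0.0071, -0.0016, 0.0007, -0.002]
t3.png scale 7.25 origin 280 190
s3.png scale 7.090909090909091 origin 130 160
```

View pics/t3.png

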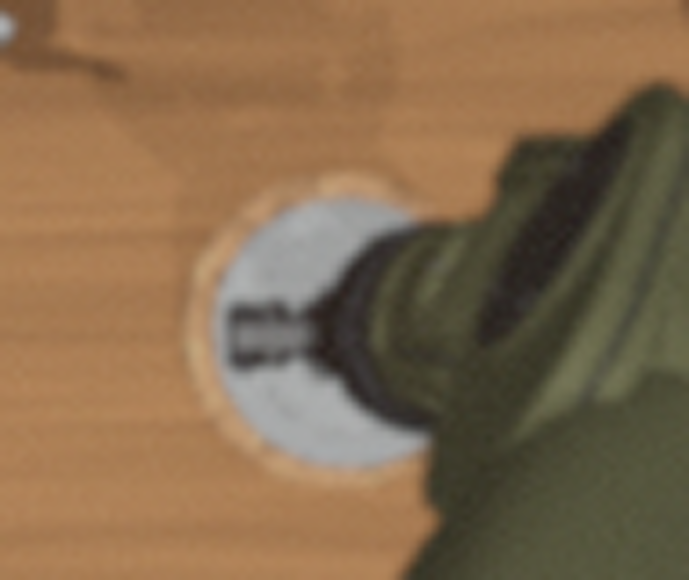

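View pics/s3.png

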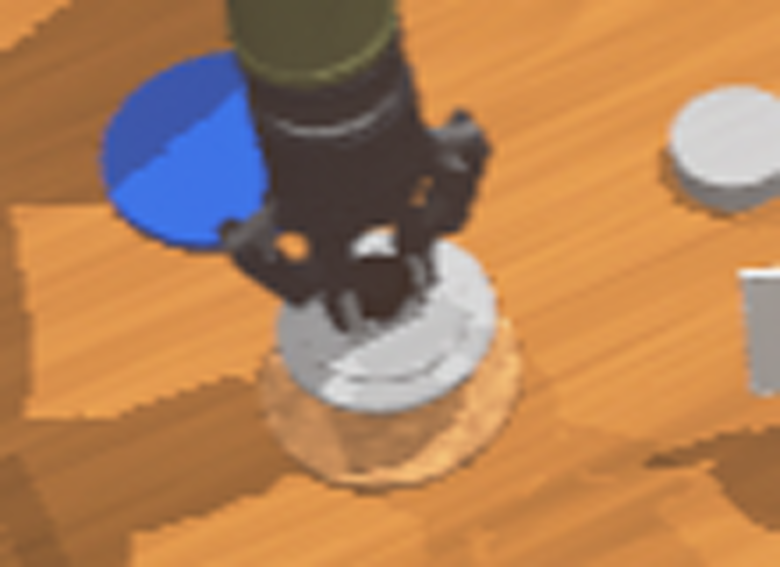

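```bash
python3 - <<'E'
from h import *
c=imaging.capture("top"); print(back(c,[327.6,235.2],.054))
d=imaging.capture("scene")
l,r,b=276,497,411
print(back(d,[130+(l+r)/2/7.09-.5,160+322/7.09-.5],.054))
E
python3 d.py .429 -.276 .062 .038
```

```text
[[ 0.42700336 -0.27006093  0.054     ]]
[[ 0.43031504 -0.27267223  0.054     ]]
t 6.05 pos [ 0.431  -0.2746  0.0915] rpy [-1.572 -0.002  0.038] F [-0.3 -0.8 -3. ] w 0.333
[-0.0043, 0.059, -0.0025, 0.0008, 0.0, 0.0013]
```

Request:
step_arm(rows=[[-0.003,0.02,-0.004,0,0,0],[-0.003,0.035,-0.006,0,0,0],[-0.003,0.045,-0.006,0,0,0],[-0.003,0.05,-0.006,0,0,0],[-0.003,0.05,-0.006,0,0,0]])

```text
time: 6.68
ee_pos: [0.4284, -0.2774, 0.0651]
tool_rot: [-1.57, 0.0, 0.037]
ft_force: [-1.0, -0.0, -2.6]
gripper_width: 0.335
```

```bash
python3 d.py .429 -.277 .056 .038
```

```text
t 6.67 pos [ 0.4284 -0.2774  0.0651] rpy [-1.57   0.     0.037] F [-1.  -0.  -2.6] w 0.335
[0.0013, 0.0181, 0.0008, -0.0002, -0.0005, -0.0003]
```

Expected contact is at TCP z ≈ 0.057. Going down slowly and watching the force.

Request:
step_arm(rows=[[0,0.003,0,0,0,0],[0,0.006,0,0,0,0],[0,0.009,0,0,0,0],[0,0.011,0,0,0,0],[0,0.012,0,0,0,0]])

```text
time: 7.3
ee_pos: [0.4285, -0.2775, 0.0592]
tool_rot: [-1.571, 0.0, 0.037]
ft_force: [-0.5, -0.5, -3.4]
gripper_width: 0.336
```

Request:
step_arm(rows=[[0,0.001,0,0,0,0],[0,0.002,0,0,0,0],[0,0.003,0,0,0,0],[0,0.004,0,0,0,0]])

```text
time: 7.8
ee_pos: [0.4285, -0.2775, 0.0573]
tool_rot: [-1.571, -0.0, 0.037]
ft_force: [0.3, -0.3, -3.8]
gripper_width: 0.333
```

Request:
step_arm(rows=[[0,0.001,0,0,0,0],[0,0.002,0,0,0,0],[0,0.003,0,0,0,0]])

```text
time: 8.18
ee_pos: [0.4284, -0.2775, 0.057]
tool_rot: [-1.571, -0.0, 0.037]
ft_force: [-3.6, 2.0, 11.6]
gripper_width: 0.335
```

Contact confirmed (z force changed from −3.8 to +11.6 N). Releasing.

Request:
step_arm(rows=[[0,-0.001,0,0,0,0],[0,-0.001,0,0,0,0],[0,-0.001,0,0,0,0],[0,-0.001,0,0,0,0],[0,-0.001,0,0,0,0]], fingers=60)

```text
time: 8.8
ee_pos: [0.4285, -0.2775, 0.0562]
tool_rot: [-1.571, 0.0, 0.037]
ft_force: [-0.4, 0.2, 0.1]
gripper_width: 0.703
```

Request:
step_arm(rows=[[0,-0.04,0,0,0,0],[0,-0.12,0,0,0,0],[0,-0.22,0,0,0,0],[0,-0.33,0,0,0,0],[0,-0.36,0,0,0,0]])

```text
time: 9.43
ee_pos: [0.4303, -0.2786, 0.2401]
tool_rot: [-1.575, -0.006, 0.037]
ft_force: [1.1, -0.3, 0.6]
gripper_width: 0.707
```

```bash
python3 - <<'E'
from h import *
c=imaging.capture("wrist"); crop(c,"w4.png",0,0,512,384)
d=imaging.capture("scene"); crop(d,"s4.png",140,150,330,260)
E
python3 d.py .52 -.2 .236 .038
```

```text
w4.png scale 1.5104166666666667 origin 0 0
s4.png scale 4.105263157894737 origin 140 150
t 9.53 pos [ 0.4295 -0.2781  0.238 ] rpy [-1.573 -0.003  0.037] F [-0.3  0.  -0.3] w 0.701
[0.1867, 0.0042, 0.1494, 0.0014, -0.0004, 0.002]
```

View pics/w4.png

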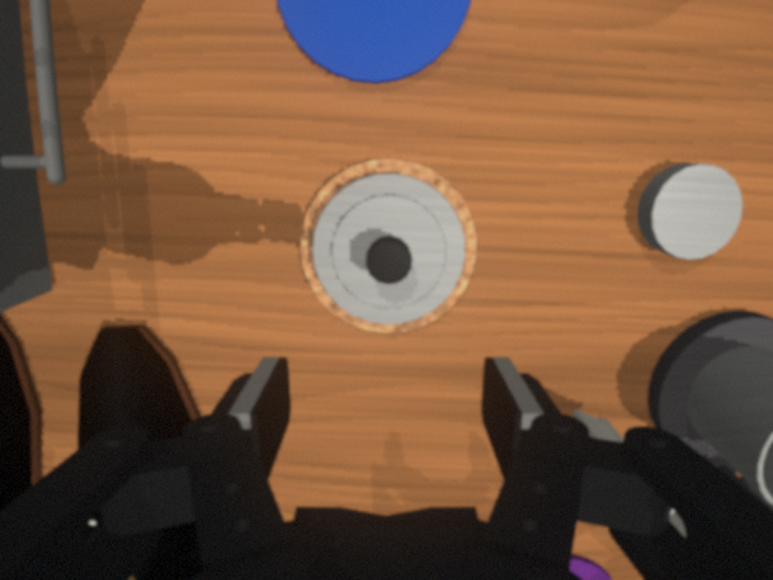

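View pics/s4.png

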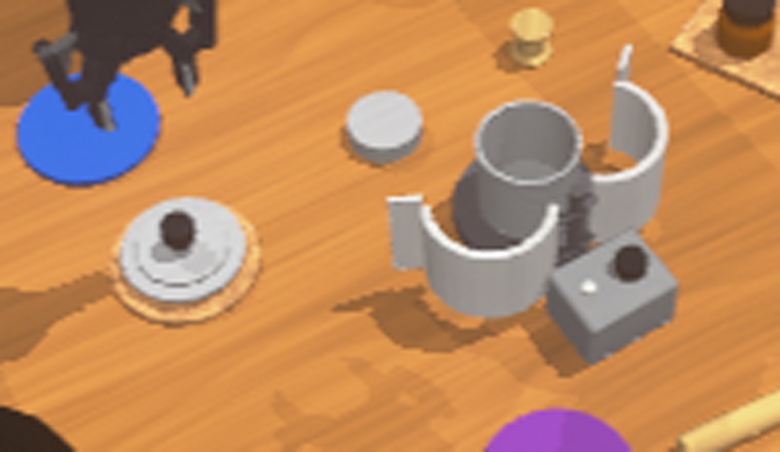

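The lid is on the cork pad, concentric to about 1 mm (wrist view, lid centre ≈(388,248) against pad ≈(389,246)), and the pot is open. Next I'll plan the right lug push.

```bash
cat > lug.py <<'E'
# usage: side r off z  a1 a2 ... ; prints rows from current pose; a5 may be 'off' overridden by a:off
import sys
from h import *
H=np.array([.60406,.01148]); psi=.0385
def pose(side,r,off,z,a):
    d=np.array([-np.cos(a),side*np.sin(a)]); n=np.array([np.sin(a),side*np.cos(a)])
    c,s=np.cos(psi),np.sin(psi); M=np.array([[c,-s],[s,c]])
    return np.r_[H+M@(r*d+off*n),z], psi-side*a
if __name__=="__main__":
    side=int(sys.argv[1])
    st=status.get_state(); Rm=rot(st["tool_rot"]); 
    print("t",round(st["time"],2),"pos",st["ee_pos"].round(4),"yaw",st["tool_rot"][2].round(3),"F",st["ft_force"].round(1))
    out=[]
    for w in sys.argv[2:]:
        r,off,z,a=map(float,w.split(","))
        p,yaw=pose(side,r,off,z,a); Rt=rot([-np.pi/2,0,yaw])
        out.append(np.r_[Rm.T@(p-st["ee_pos"])/.5,R.from_matrix(Rm.T@Rt).as_rotvec()/(np.pi/2)].round(3).tolist())
        print(p.round(4),round(yaw,3))
    print(out)
E
python3 lug.py -1 .148,.045,.235,1.0956
```

```text
t 9.53 pos [ 0.4295 -0.2781  0.238 ] yaw 0.037 F [-0.3  0.  -0.3]
[ 0.5822 -0.1417  0.235 ] 1.134
[[0.315, 0.006, 0.261, 0.002, -0.698, 0.001]]
```

Request:
step_arm(rows=[[0.315,0.006,0.261,0,-0.698,0],[0.315,0.006,0.261,0,-0.698,0],[0.315,0.006,0.261,0,-0.698,0],[0.315,0.006,0.261,0,-0.698,0],[0.315,0.006,0.261,0,-0.698,0]], fingers=0, grip_force=20)

```text
time: 10.15
ee_pos: [0.5811, -0.1392, 0.2299]
tool_rot: [-1.566, 0.002, 0.984]
ft_force: [0.2, 0.2, -0.1]
gripper_width: -0.001
```

Request:
step_arm(rows=[[0,0,0,0,-0.11,0],[0,0,0,0,-0.11,0],[0,0,0,0,-0.11,0]])

```text
time: 10.52
ee_pos: [0.5803, -0.1411, 0.2319]
tool_rot: [-1.568, 0.0, 1.145]
ft_force: [0.2, 0.7, 0.9]
gripper_width: 0.001
```

```bash
python3 lug.py -1 .148,.045,.125,1.0956;  python3 - <<'E'
from h import *
c=imaging.capture("wrist"); crop(c,"w5.png",0,0,512,384)
E
```

```text
t 10.53 pos [ 0.5803 -0.1411  0.2319] yaw 1.145 F [0.2 0.7 0.9]
[ 0.5822 -0.1417  0.125 ] 1.134
[[0.001, 0.214, -0.005, -0.002, 0.007, -0.0]]
w5.png scale 1.5104166666666667 origin 0 0
```

View pics/w5.png

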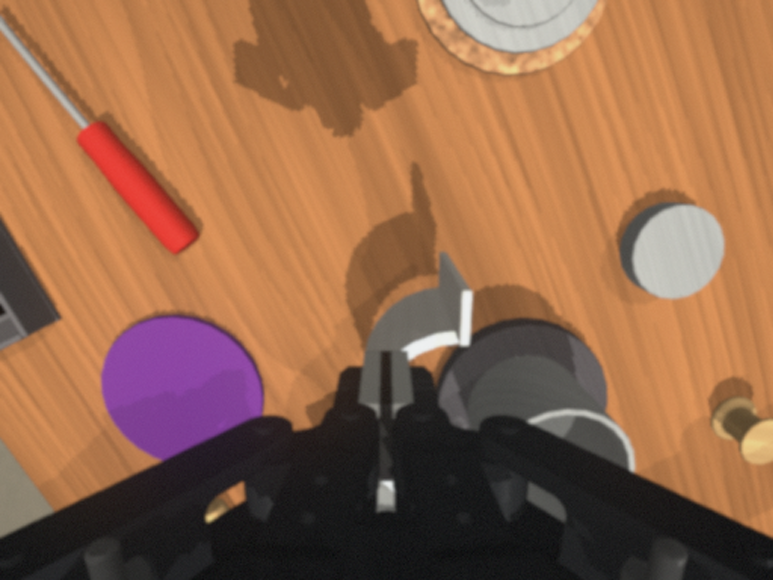

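The wrist view shows the closed fingers just outside the right lug (its edge runs from (465,290) to (465,345)), parallel to its face. Descending.

Request:
step_arm(rows=[[0.001,0.06,-0.005,0,0.007,0],[0.001,0.13,-0.005,0,0.007,0],[0.001,0.19,-0.005,0,0.007,0],[0.001,0.214,-0.005,0,0.007,0],[0.001,0.214,-0.005,0,0.007,0]])

```text
time: 11.2
ee_pos: [0.583, -0.1418, 0.1258]
tool_rot: [-1.569, 0.0, 1.136]
ft_force: [0.6, 0.1, 0.2]
gripper_width: -0.001
```

```bash
python3 lug.py -1 .148,.035,.125,1.0956 .148,.025,.125,1.0956 .148,.022,.125,1.02 .148,.022,.125,.93 .148,.022,.125,.84
```

```text
t 11.2 pos [ 0.583  -0.1418  0.1258] yaw 1.136 F [0.6 0.1 0.2]
[ 0.5732 -0.1374  0.125 ] 1.134
[ 0.5641 -0.1332  0.125 ] 1.134
[ 0.5507 -0.1283  0.125 ] 1.058
[ 0.5383 -0.1229  0.125 ] 0.969
[ 0.5265 -0.1165  0.125 ] 0.878
[[-0.0, 0.002, 0.021, -0.001, 0.001, -0.0], [-0.0, 0.002, 0.041, -0.001, 0.001, -0.0], [-0.003, 0.002, 0.07, -0.001, 0.049, -0.0], [-0.003, 0.002, 0.097, -0.001, 0.107, -0.0], [-0.002, 0.002, 0.124, -0.001, 0.164, -0.0]]
```

Request:
step_arm(rows=[[0,0.002,0.021,0,0,0],[0,0.002,0.041,0,0,0],[-0.003,0.002,0.07,0,0.049,0],[-0.003,0.002,0.097,0,0.107,0],[-0.002,0.002,0.124,0,0.164,0]])

```text
time: 11.82
ee_pos: [0.5267, -0.1164, 0.1264]
tool_rot: [-1.573, -0.001, 0.876]
ft_force: [2.0, 0.5, 0.1]
gripper_width: 0.003
```

```bash
python3 lug.py -1 .148,.019,.125,.76 .148,.019,.125,.67 .148,.019,.125,.58 .148,.019,.125,.49 .148,.019,.125,.4;  python3 - <<'E'
from h import *
c=imaging.capture("wrist"); crop(c,"w6.png",0,0,512,384)
E
```

```text
t 11.82 pos [ 0.5267 -0.1164  0.1264] yaw 0.876 F [2.  0.5 0.1]
[ 0.5144 -0.1078  0.125 ] 0.798
[ 0.504  -0.0993  0.125 ] 0.709
[ 0.4945 -0.0898  0.125 ] 0.618
[ 0.4858 -0.0796  0.125 ] 0.528
[ 0.4781 -0.0686  0.125 ] 0.439
[[-0.003, 0.003, 0.03, 0.001, 0.049, 0.001], [-0.003, 0.003, 0.057, 0.001, 0.107, 0.001], [-0.0, 0.003, 0.083, 0.001, 0.164, 0.001], [0.004, 0.003, 0.11, 0.001, 0.221, 0.001], [0.011, 0.003, 0.136, 0.001, 0.278, 0.001]]
w6.png scale 1.5104166666666667 origin 0 0
```

View pics/w6.png

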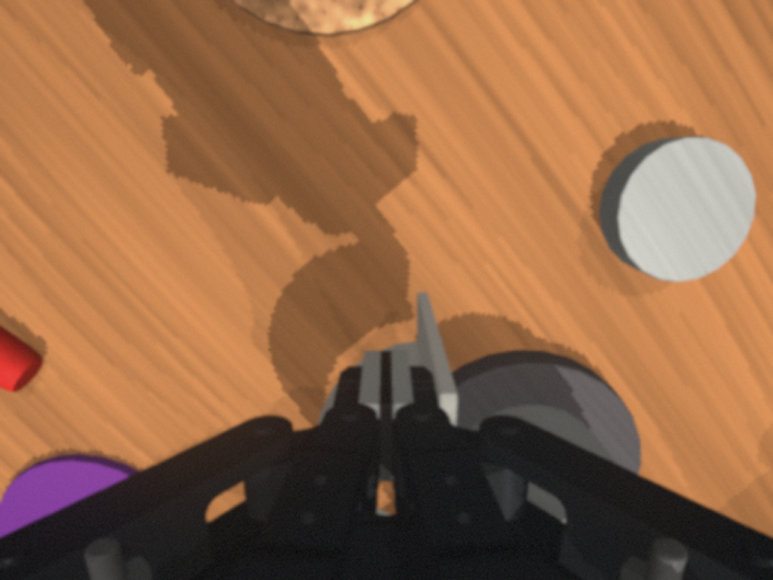

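The lug is moving with the fingers at about 2 N. Continuing along the arc.

Request:
step_arm(rows=[[-0.003,0.003,0.03,0,0.049,0],[-0.003,0.003,0.057,0,0.107,0],[0,0.003,0.083,0,0.164,0],[0.004,0.003,0.11,0,0.221,0],[0.011,0.003,0.136,0,0.278,0]])

```text
time: 12.5
ee_pos: [0.4783, -0.0689, 0.1248]
tool_rot: [-1.573, -0.002, 0.44]
ft_force: [0.8, -0.5, 0.5]
gripper_width: 0.003
```

```bash
python3 lug.py -1 .148,.019,.125,.33 .148,.019,.125,.26 .148,.019,.125,.19 .148,.019,.125,.13 .148,.019,.125,.08;  python3 - <<'E'
from h import *
c=imaging.capture("wrist"); crop(c,"w7.png",0,0,512,384)
E
```

```text
t 12.5 pos [ 0.4783 -0.0689  0.1248] yaw 0.44 F [ 0.8 -0.5  0.5]
[ 0.4728 -0.0596  0.125 ] 0.368
[ 0.4682 -0.0502  0.125 ] 0.298
[ 0.4642 -0.0406  0.125 ] 0.229
[ 0.4613 -0.0321  0.125 ] 0.169
[ 0.4593 -0.0249  0.125 ] 0.118
[[-0.002, -0.0, 0.022, 0.001, 0.046, 0.001], [-0.002, -0.001, 0.042, 0.001, 0.09, 0.001], [-0.001, -0.001, 0.063, 0.001, 0.135, 0.001], [0.001, -0.001, 0.081, 0.001, 0.173, 0.001], [0.003, -0.001, 0.096, 0.001, 0.205, 0.001]]
w7.png scale 1.5104166666666667 origin 0 0
```

View pics/w7.png

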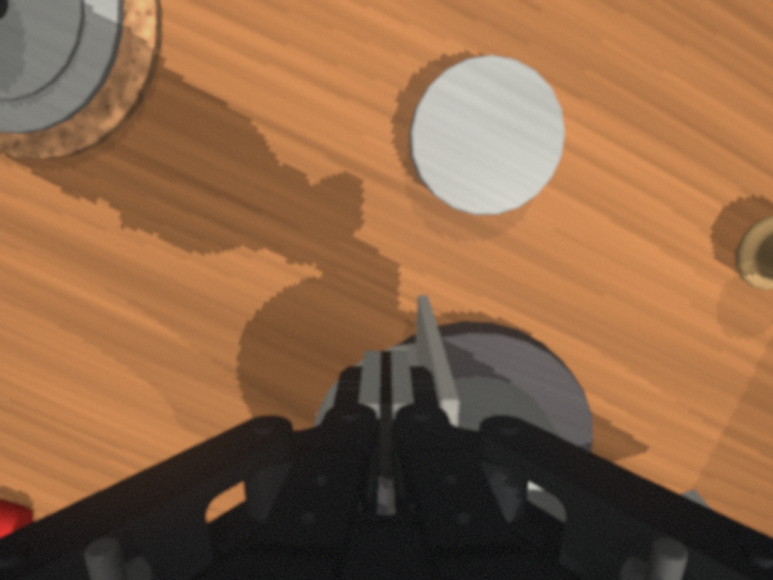

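Request:
step_arm(rows=[[-0.002,0,0.022,0,0.046,0],[-0.002,0,0.042,0,0.09,0],[-0.001,0,0.063,0,0.135,0],[0.001,0,0.081,0,0.173,0],[0.003,0,0.096,0,0.205,0]])

```text
time: 13.18
ee_pos: [0.4594, -0.025, 0.1246]
tool_rot: [-1.572, -0.002, 0.121]
ft_force: [0.8, -1.6, -0.0]
gripper_width: -0.003
```

```bash
python3 lug.py -1 .148,.019,.125,.06 .148,.019,.125,.04 .148,.019,.125,.025 .148,.019,.125,.01 .148,.019,.125,.0
```

```text
t 13.18 pos [ 0.4594 -0.025   0.1246] yaw 0.121 F [ 0.8 -1.6 -0. ]
[ 0.4586 -0.022   0.125 ] 0.099
[ 0.458  -0.0191  0.125 ] 0.079
[ 0.4576 -0.0169  0.125 ] 0.064
[ 0.4572 -0.0147  0.125 ] 0.049
[ 0.4569 -0.0132  0.125 ] 0.038
[[-0.001, -0.001, 0.006, 0.001, 0.014, 0.001], [-0.001, -0.001, 0.012, 0.001, 0.027, 0.001], [-0.002, -0.001, 0.017, 0.001, 0.037, 0.001], [-0.002, -0.001, 0.021, 0.001, 0.046, 0.001], [-0.002, -0.001, 0.024, 0.001, 0.052, 0.001]]
```

Request:
step_arm(rows=[[-0.001,0,0.006,0,0.014,0],[-0.001,0,0.012,0,0.027,0],[-0.002,0,0.017,0,0.037,0],[-0.002,0,0.021,0,0.046,0],[-0.002,0,0.024,0,0.052,0]])

```text
time: 13.8
ee_pos: [0.457, -0.0175, 0.1242]
tool_rot: [-1.582, -0.001, 0.036]
ft_force: [1.0, -17.0, 2.0]
gripper_width: 0.001
```

Run:
```python
from h import *
c=imaging.capture("wrist"); crop(c,"w8.png",0,0,512,384)
d=imaging.capture("scene"); crop(d,"s8.png",215,140,325,230)
```

```text
w8.png scale 1.5104166666666667 origin 0 0
s8.png scale 6.444444444444445 origin 215 140
```

View pics/w8.png

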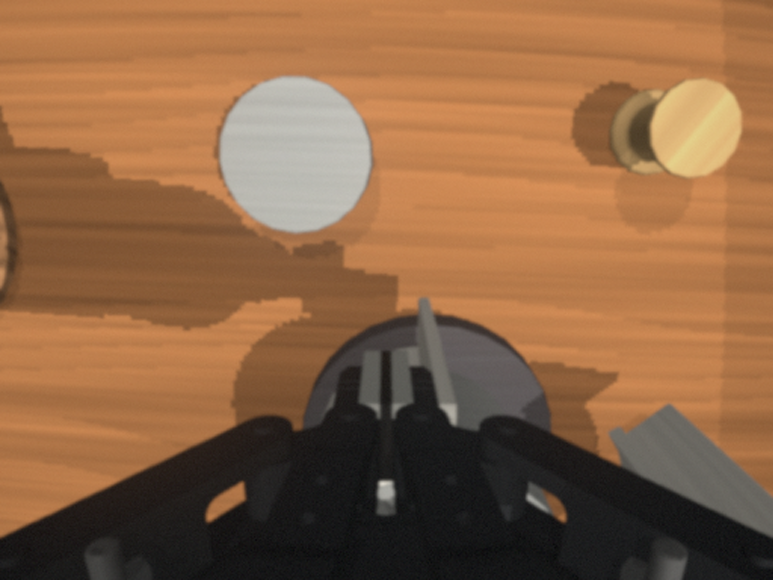

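View pics/s8.png

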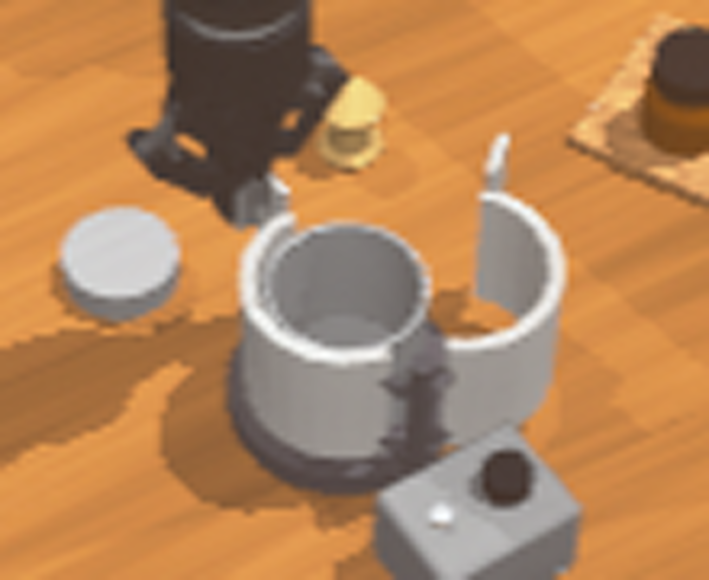

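The force rose to −17 N, so the right half is on its stop; both views show it closed around the pot. Backing off and moving over to the left lug.

Request:
step_arm(rows=[[0,0,-0.03,0,0,0],[0,0,-0.06,0,0,0],[0,-0.08,-0.06,0,0,0],[0,-0.18,-0.06,0,0,0],[0,-0.23,-0.06,0,0,0]])

```text
time: 14.52
ee_pos: [0.4584, -0.0437, 0.2413]
tool_rot: [-1.57, -0.003, 0.038]
ft_force: [0.5, -1.7, -1.4]
gripper_width: -0.002
```

```bash
python3 lug.py 1 .148,.05,.235,.847
```

```text
t 14.53 pos [ 0.4584 -0.0437  0.2413] yaw 0.038 F [ 0.5 -1.7 -1.4]
[0.538  0.1531 0.235 ] -0.808
[[0.174, 0.013, 0.387, -0.001, 0.539, 0.002]]
```

Request:
step_arm(rows=[[0.174,0.013,0.387,0,0.539,0],[0.174,0.013,0.387,0,0.539,0],[0.174,0.013,0.387,0,0.539,0],[0.174,0.013,0.387,0,0.539,0],[0.174,0.013,0.387,0,0.539,0]])

```text
time: 15.15
ee_pos: [0.538, 0.1561, 0.2315]
tool_rot: [-1.57, 0.001, -0.809]
ft_force: [-0.4, -0.4, -0.3]
gripper_width: -0.001
```

Request:
step_arm(rows=[[0,0,0,0,0,0],[0,0,0,0,0,0]])

```text
time: 15.4
ee_pos: [0.5368, 0.1529, 0.2321]
tool_rot: [-1.571, 0.001, -0.807]
ft_force: [-0.3, 0.4, -0.4]
gripper_width: -0.001
```

```bash
python3 lug.py 1 .148,.05,.125,.847;  python3 - <<'E'
from h import *
c=imaging.capture("wrist"); crop(c,"w9.png",0,0,512,384)
E
```

```text
t 15.4 pos [0.5368 0.1529 0.2321] yaw -0.807 F [-0.3  0.4 -0.4]
[0.538  0.1531 0.125 ] -0.808
[[0.002, 0.214, 0.002, 0.0, 0.001, -0.0]]
w9.png scale 1.5104166666666667 origin 0 0
```

View pics/w9.png

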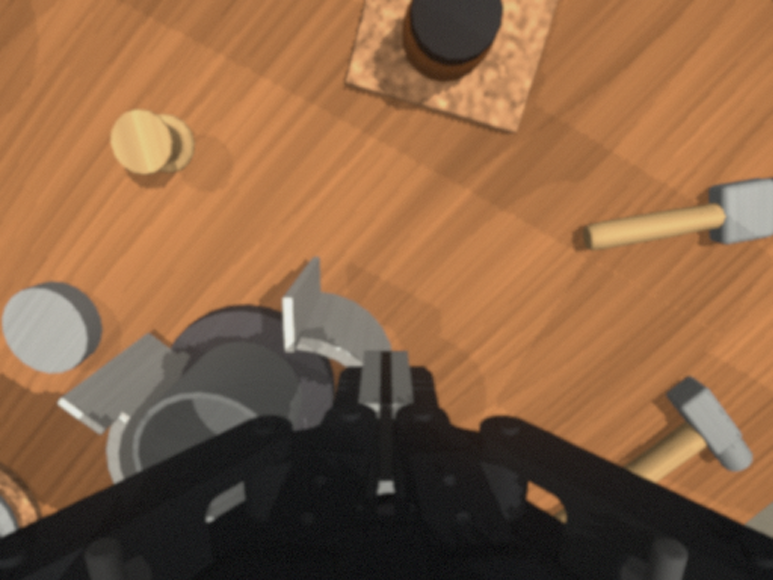

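The fingers are outside the left lug (its edge is at (290,295)–(290,350)). The jar is well clear at (450,40). Descending.

Request:
step_arm(rows=[[0.002,0.06,0.002,0,0,0],[0.002,0.13,0.002,0,0,0],[0.002,0.19,0.002,0,0,0],[0.002,0.214,0.002,0,0,0],[0.002,0.214,0.002,0,0,0]])

```text
time: 16.08
ee_pos: [0.538, 0.153, 0.1251]
tool_rot: [-1.572, 0.001, -0.808]
ft_force: [-0.4, -0.2, 1.2]
gripper_width: -0.003
```

```bash
python3 lug.py 1 .148,.04,.125,.847 .148,.03,.125,.847 .148,.023,.125,.8 .148,.023,.125,.71 .148,.023,.125,.62
```

```text
t 16.07 pos [0.538  0.153  0.1251] yaw -0.808 F [-0.4 -0.2  1.2]
[0.5308 0.1461 0.125 ] -0.808
[0.5236 0.1392 0.125 ] -0.808
[0.5128 0.1302 0.125 ] -0.762
[0.5025 0.1216 0.125 ] -0.671
[0.493 0.112 0.125] -0.582
[[0.0, 0.0, -0.02, 0.001, 0.0, -0.0], [-0.0, 0.0, -0.04, 0.001, 0.0, -0.0], [-0.002, 0.0, -0.068, 0.001, -0.03, -0.0], [-0.004, 0.0, -0.095, 0.001, -0.087, -0.0], [-0.003, 0.0, -0.122, 0.001, -0.144, -0.0]]
```

Request:
step_arm(rows=[[0,0,-0.02,0,0,0],[0,0,-0.04,0,0,0],[-0.002,0,-0.068,0,-0.03,0],[-0.004,0,-0.095,0,-0.087,0],[-0.003,0,-0.122,0,-0.144,0]])

```text
time: 16.7
ee_pos: [0.493, 0.1123, 0.1263]
tool_rot: [-1.569, -0.001, -0.579]
ft_force: [0.7, 1.4, 0.3]
gripper_width: 0.005
```

```bash
python3 lug.py 1 .148,.023,.125,.54 .148,.023,.125,.45 .148,.023,.125,.36 .148,.023,.125,.28 .148,.023,.125,.21
```

```text
t 16.7 pos [0.493  0.1123 0.1263] yaw -0.579 F [0.7 1.4 0.3]
[0.4853 0.1028 0.125 ] -0.502
[0.4776 0.0918 0.125 ] -0.412
[0.4709 0.0801 0.125 ] -0.322
[0.4659 0.0692 0.125 ] -0.242
[0.4622 0.0594 0.125 ] -0.171
[[-0.002, 0.003, -0.024, -0.001, -0.049, 0.001], [-0.003, 0.003, -0.051, -0.001, -0.106, 0.001], [-0.002, 0.002, -0.078, -0.001, -0.164, 0.001], [0.002, 0.002, -0.102, -0.001, -0.215, 0.001], [0.006, 0.002, -0.122, -0.001, -0.259, 0.001]]
```

Request:
step_arm(rows=[[-0.002,0.003,-0.024,0,-0.049,0],[-0.003,0.003,-0.051,0,-0.106,0],[-0.002,0.002,-0.078,0,-0.164,0],[0.002,0.002,-0.102,0,-0.215,0],[0.006,0.002,-0.122,0,-0.259,0]])

```text
time: 17.32
ee_pos: [0.4618, 0.0595, 0.1252]
tool_rot: [-1.57, -0.001, -0.173]
ft_force: [0.3, -0.4, 0.7]
gripper_width: 0.003
```

```bash
python3 lug.py 1 .148,.023,.125,.16 .148,.023,.125,.11 .148,.023,.125,.07 .148,.023,.125,.04 .148,.023,.125,.02;  python3 - <<'E'
from h import *
c=imaging.capture("wrist"); crop(c,"w10.png",0,0,512,384)
E
```

```text
t 17.32 pos [0.4618 0.0595 0.1252] yaw -0.173 F [ 0.3 -0.4  0.7]
[0.4599 0.0522 0.125 ] -0.121
[0.4581 0.045  0.125 ] -0.072
[0.4569 0.0391 0.125 ] -0.032
[0.4561 0.0347 0.125 ] -0.002
[0.4557 0.0317 0.125 ] 0.018
[[-0.001, 0.0, -0.015, -0.001, -0.033, 0.001], [-0.002, 0.0, -0.03, -0.001, -0.064, 0.001], [-0.003, 0.0, -0.042, -0.001, -0.09, 0.001], [-0.003, 0.0, -0.051, -0.001, -0.109, 0.001], [-0.002, 0.0, -0.057, -0.001, -0.122, 0.001]]
w10.png scale 1.5104166666666667 origin 0 0
```

View pics/w10.png

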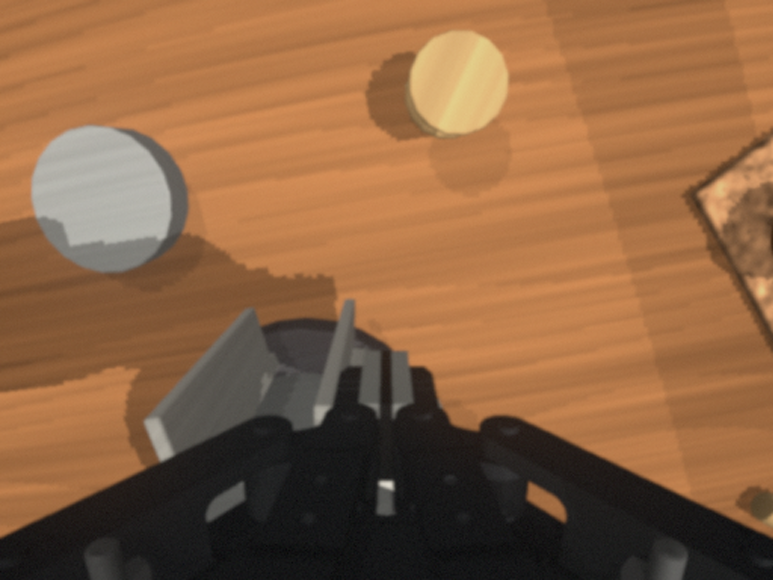

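Request:
step_arm(rows=[[-0.001,0,-0.015,0,-0.033,0],[-0.002,0,-0.03,0,-0.064,0],[-0.003,0,-0.042,0,-0.09,0],[-0.003,0,-0.051,0,-0.109,0],[-0.002,0,-0.057,0,-0.122,0]])

```text
time: 18.0
ee_pos: [0.456, 0.0319, 0.1248]
tool_rot: [-1.57, -0.001, 0.017]
ft_force: [-0.3, 0.6, 0.9]
gripper_width: -0.0
```

```bash
python3 lug.py 1 .148,.023,.125,.01 .148,.023,.125,.0 .148,.021,.125,.0 .148,.019,.125,.0;  python3 - <<'E'
from h import *
c=imaging.capture("wrist"); crop(c,"w11.png",0,0,512,384)
E
```

```text
t 18.0 pos [0.456  0.0319 0.1248] yaw 0.017 F [-0.3  0.6  0.9]
[0.4555 0.0303 0.125 ] 0.028
[0.4553 0.0288 0.125 ] 0.038
[0.4554 0.0268 0.125 ] 0.038
[0.4554 0.0248 0.125 ] 0.038
[[-0.001, -0.0, -0.003, -0.0, -0.008, 0.0], [-0.002, -0.0, -0.006, -0.0, -0.014, 0.0], [-0.001, -0.0, -0.01, -0.0, -0.014, 0.0], [-0.001, -0.0, -0.014, -0.0, -0.014, 0.0]]
w11.png scale 1.5104166666666667 origin 0 0
```

View pics/w11.png

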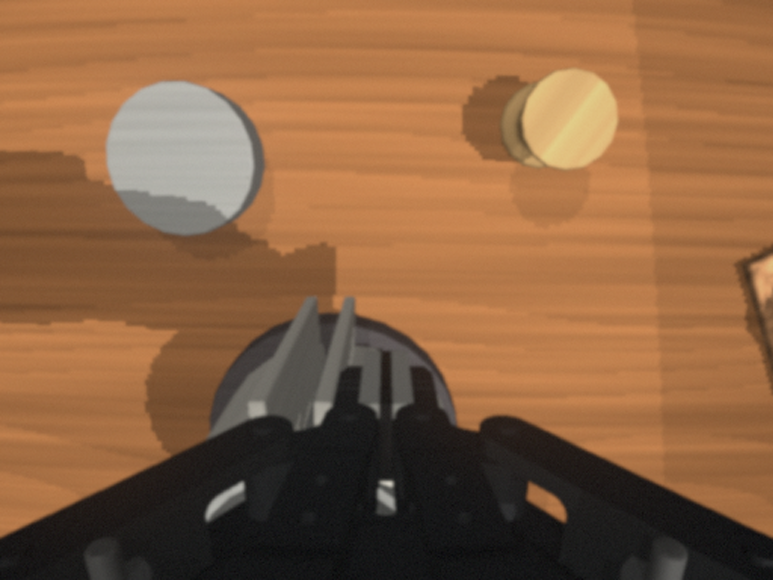

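There is still a gap of about 12 mm between the lug tops, at (267→315, 405). Pushing on until they meet.

Request:
step_arm(rows=[[-0.001,0,-0.004,0,-0.008,0],[-0.002,0,-0.008,0,-0.014,0],[-0.002,0,-0.012,0,-0.014,0],[-0.001,0,-0.016,0,-0.014,0]])

```text
time: 18.55
ee_pos: [0.4557, 0.0239, 0.1242]
tool_rot: [-1.571, 0.0, 0.039]
ft_force: [-0.6, 1.0, -0.1]
gripper_width: 0.0
```

Run:
```python
from h import *
c=imaging.capture("wrist"); crop(c,"w12.png",0,0,512,384)
```

```text
w12.png scale 1.5104166666666667 origin 0 0
```

View pics/w12.png

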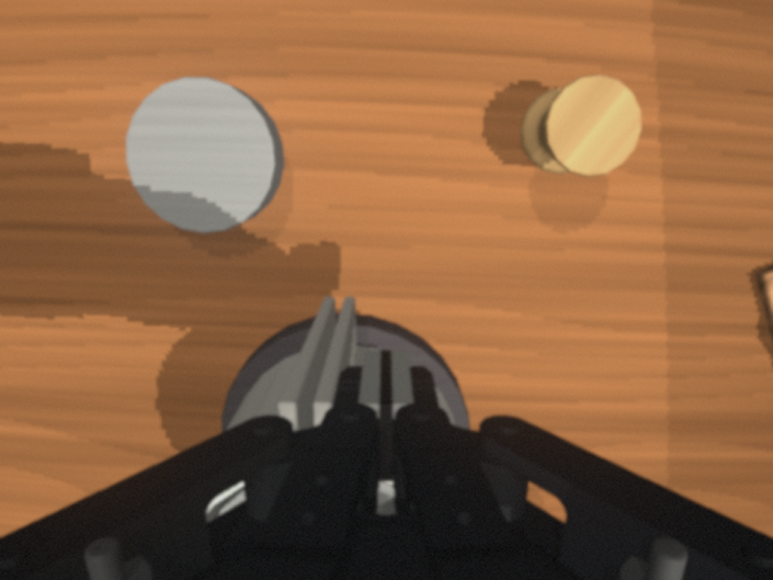

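Request:
step_arm(rows=[[0,0,-0.004,0,0,0],[0,0,-0.007,0,0,0],[0,0,-0.01,0,0,0],[0,0,-0.013,0,0,0]])

```text
time: 19.1
ee_pos: [0.4558, 0.0206, 0.1243]
tool_rot: [-1.562, 0.0, 0.04]
ft_force: [-1.9, 13.8, 0.6]
gripper_width: 0.002
```

Run:
```python
from h import *
c=imaging.capture("wrist"); crop(c,"w13.png",120,180,340,345)
```

```text
w13.png scale 3.515151515151515 origin 120 180
```

View pics/w13.png

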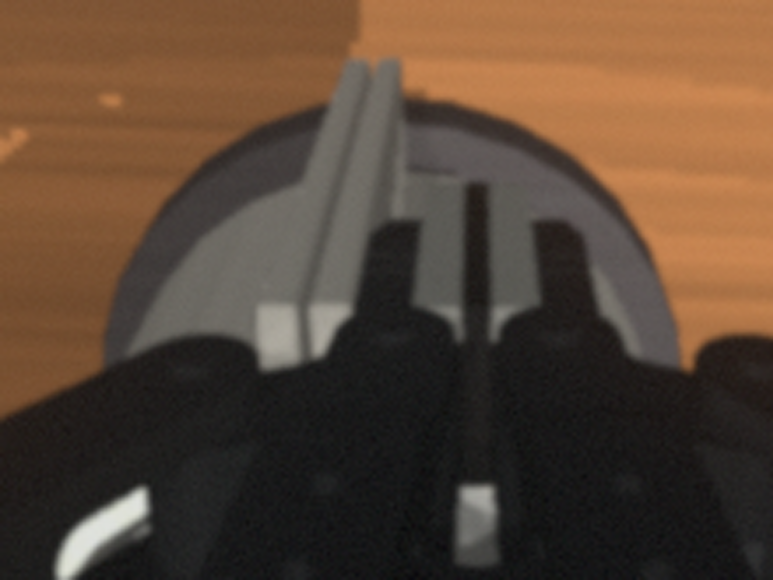

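The lugs are nearly face to face, with a hairline gap and 13.8 N at the stop. I'll back off and squeeze both lugs gently between the jaws, to seat them and to measure the closed thickness.

Request:
step_arm(rows=[[0,0,0.03,0,0,0],[0,0,0.05,0,0,0],[0,-0.06,0.05,0,0,0],[0,-0.13,0.05,0,0,0],[0,-0.15,0.05,0,0,0]])

```text
time: 19.77
ee_pos: [0.4567, 0.0428, 0.2013]
tool_rot: [-1.571, -0.004, 0.039]
ft_force: [0.6, -0.9, 0.1]
gripper_width: -0.005
```

```bash
python3 d.py .460 .0018 .20 .04
```

```text
t 19.77 pos [0.4567 0.0428 0.2013] rpy [-1.571 -0.004  0.039] F [ 0.6 -0.9  0.1] w -0.005
[0.0034, 0.0026, -0.0821, 0.0003, -0.0006, 0.0026]
```

Request:
step_arm(rows=[[0.003,0.002,-0.04,0,0,0],[0.003,0.002,-0.07,0,0,0],[0.003,0.002,-0.082,0,0,0],[0.003,0.002,-0.082,0,0,0],[0.003,0.002,-0.082,0,0,0]], fingers=50)

```text
time: 20.4
ee_pos: [0.4582, 0.0017, 0.1981]
tool_rot: [-1.571, 0.0, 0.039]
ft_force: [-0.2, 0.6, -0.6]
gripper_width: 0.588
```

```bash
python3 d.py .460 .0018 .125 .04
python3 - <<'E'
from h import *
c=imaging.capture("wrist"); crop(c,"w14.png",120,140,400,345)
E
```

```text
t 20.4 pos [0.4582 0.0017 0.1981] rpy [-1.571  0.     0.039] F [-0.2  0.6 -0.6] w 0.588
[0.0037, 0.1462, -0.0, -0.0002, -0.0008, -0.0003]
w14.png scale 2.7857142857142856 origin 120 140
```

View pics/w14.png

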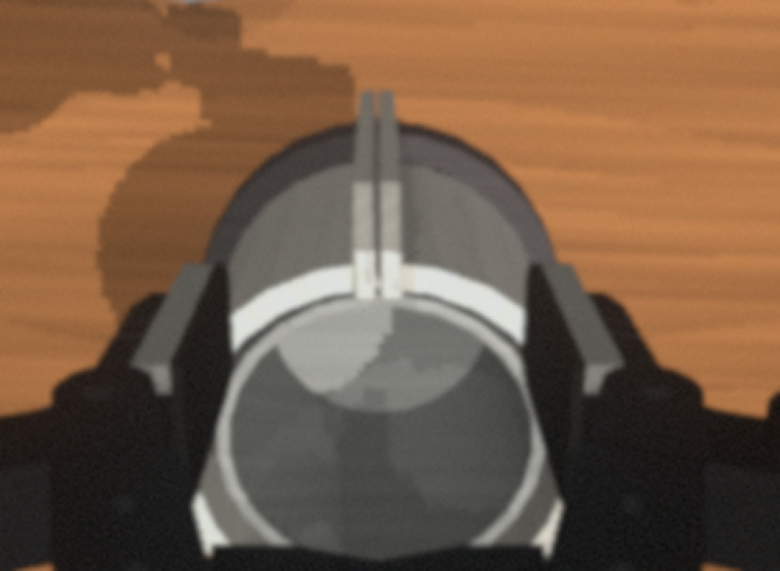

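The lugs sit centrally between the fingers at (377,240), with about a 1 mm gap. Descending and squeezing.

Request:
step_arm(rows=[[0.003,0.05,0,0,0,0],[0.003,0.1,0,0,0,0],[0.003,0.14,0,0,0,0],[0.003,0.15,0,0,0,0],[0.003,0.15,0,0,0,0]])

```text
time: 21.08
ee_pos: [0.4598, 0.0018, 0.1234]
tool_rot: [-1.571, 0.0, 0.039]
ft_force: [0.7, 0.5, 0.1]
gripper_width: 0.583
```

Request:
step_arm(rows=[[0,0,0,0,0,0],[0,0,0,0,0,0],[0,0,0,0,0,0],[0,0,0,0,0,0],[0,0,0,0,0,0]], fingers=4, grip_force=30)

```text
time: 21.7
ee_pos: [0.4604, 0.0017, 0.1241]
tool_rot: [-1.571, -0.002, 0.039]
ft_force: [-1.1, 1.4, 5.0]
gripper_width: 0.12
```

Request:
step_arm(rows=[[0,0,0,0,0,0],[0,0,0,0,0,0]])

```text
time: 21.95
ee_pos: [0.4604, 0.0017, 0.1241]
tool_rot: [-1.571, -0.002, 0.039]
ft_force: [-1.4, 0.4, 6.1]
gripper_width: 0.12
```

```bash
python3 d.py .460 .0018 .125 .04
python3 - <<'E'
from h import *
c=imaging.capture("wrist"); crop(c,"w15.png",120,140,400,345)
E
```

```text
t 21.95 pos [0.4604 0.0017 0.1241] rpy [-1.571 -0.002  0.039] F [-1.4  0.4  6.1] w 0.12
[-0.0008, -0.0018, 0.0002, -0.0001, -0.0004, 0.001]
w15.png scale 2.7857142857142856 origin 120 140
```

View pics/w15.png

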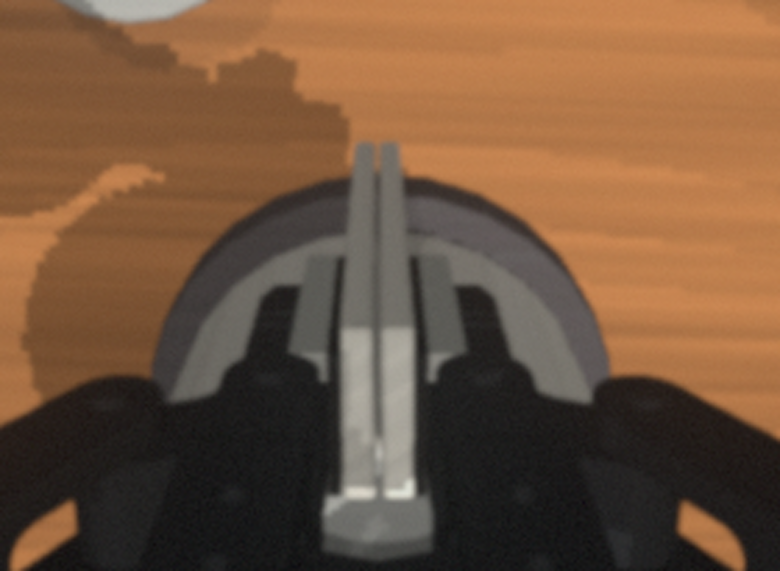

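The jaws stop at 0.12 × 85.4 = 10.2 mm, which is two 5 mm lugs, so the jacket is shut. Releasing and retreating.

Request:
step_arm(rows=[[0,0,0,0,0,0],[0,0,0,0,0,0],[0,0,0,0,0,0],[0,0,0,0,0,0]], fingers=50)

```text
time: 22.5
ee_pos: [0.4597, 0.0016, 0.1231]
tool_rot: [-1.571, 0.0, 0.038]
ft_force: [0.8, 0.7, 0.2]
gripper_width: 0.584
```

Request:
step_arm(rows=[[0,-0.04,0,0,0,0],[0,-0.12,0,0,0,0],[0,-0.22,0,0,0,0],[0,-0.3,0,0,0,0],[0,-0.3,0,0,0,0]])

```text
time: 23.12
ee_pos: [0.462, 0.0016, 0.2766]
tool_rot: [-1.571, -0.007, 0.039]
ft_force: [-0.0, -0.1, 0.1]
gripper_width: 0.585
```

Request:
step_arm(rows=[[-0.08,0,0,0,0,0],[-0.18,0,0,0,0,0],[-0.25,0,0,0,0,0],[-0.25,0,0,0,0,0],[-0.25,0,0,0,0,0]])

```text
time: 23.75
ee_pos: [0.3352, -0.0032, 0.2729]
tool_rot: [-1.571, -0.0, 0.039]
ft_force: [0.4, 0.5, -0.4]
gripper_width: 0.585
```

Run:
```python
from h import *
c=imaging.capture("top"); crop(c,"t16.png",100,60,440,310)
crop(c,"t16b.png",190,140,290,215)
c=imaging.capture("scene"); crop(c,"s16.png",130,130,370,310)
print(status.get_state()["ft_force"],status.get_state()["time"])
```

```text
t16.png scale 2.2941176470588234 origin 100 60
t16b.png scale 7.733333333333333 origin 190 140
s16.png scale 3.2222222222222223 origin 130 130
[ 0.24645972 -0.44559764  0.17429226] 23.85
```

View pics/t16.png

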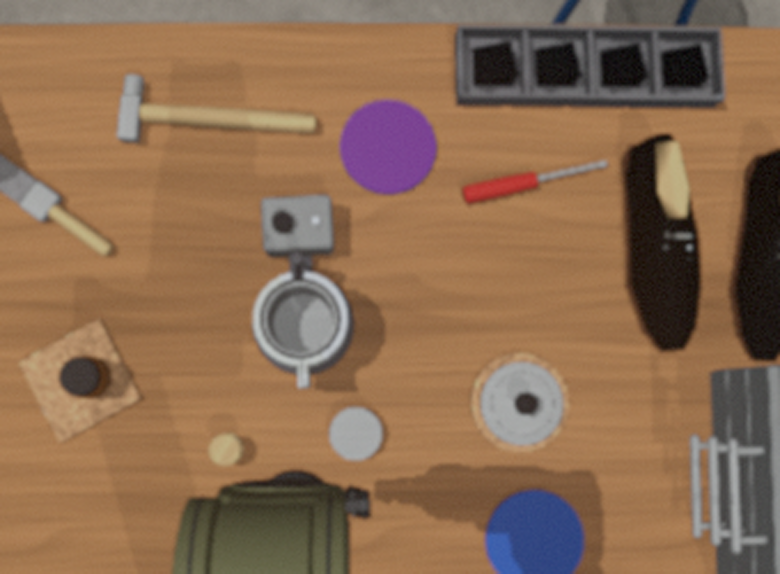

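View pics/t16b.png

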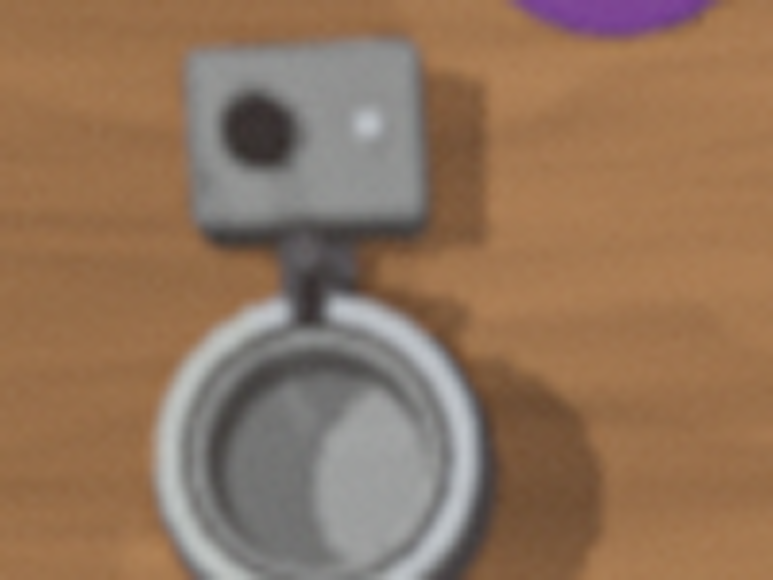

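View pics/s16.png

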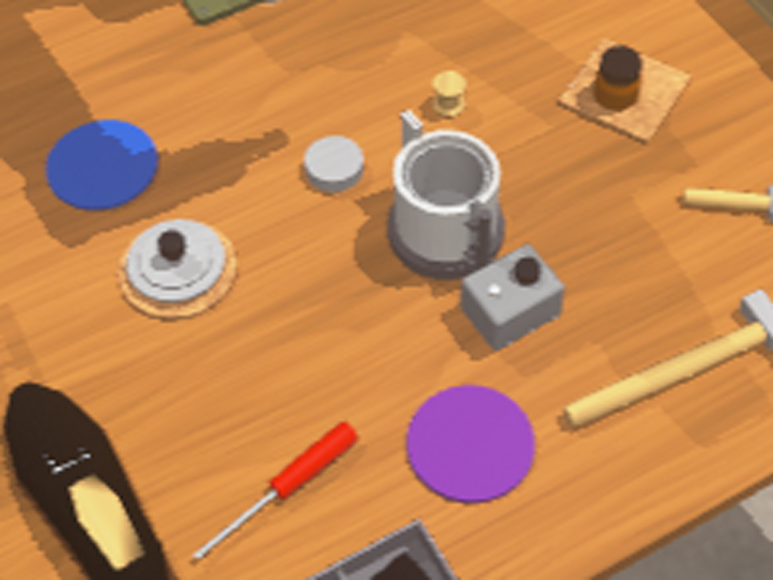

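The final views show the jacket closed with its lugs together (top view (303,375)), the lid centred knob up on the cork pad, and the bystanders in place. The arm is clear, so I'm handing in.

```bash
python3 -c "
from workcell import workorder
print(workorder.hand_in())"
```

```text
the job is handed in; nothing more can be done
None
```

The glue pot is ready for filling and the job is handed in at about 24 s. The lid is off and on its pad, and both jacket halves are shut around the open pot.

- **Lid:** I lifted it by the knob and lowered it onto the round cork pad until it touched down (about 12 N) before letting go. In the wrist picture taken just after release it sits knob up, about 1 mm off the pad's centre.
- **Jacket:** I pushed the right half, then the left, by their outer lug faces until each met firm resistance (about 17 N and 14 N). After that a gap of about 1 mm still showed between the lugs, so I squeezed both together at 30 N. The jaws stopped at 10.2 mm, which matches two 5 mm lugs face to face.
- **Last check:** The top and scene pictures show the lugs together, the lid on its pad, no visible change in the other items, and the gripper touching nothing. A thin line is still visible between the lugs in the picture taken during the squeeze. I took it as closed because of the 10.2 mm reading.
- **Disagreement:** The middle plane of the lugs came out about 4 mm to the right of where the camera fit put it. I centred the squeeze on the position felt by contact.

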